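# Open the tasting-spoon dispenser

### The job

Open the tasting-spoon dispenser: press the orange snap tab all the way down so that it lets go of the white cover, then push the cover by its blue rib off the spoon well, along its rails as far as the end stop. Only press and push: never lift or tip the cover, and leave the cup, the ramekin and the shaker where they stand.

Things in the scene. Friction and masses are not known exactly. Their poses are not given: they have to be found in the camera images.
- dispenser: Fixed black box, 290 x 120 mm, flat deck 60 high. Origin: on the table, 140 from its rear end, mid-width; z up. The cover slides open to +x between steel rails (8 high, inner faces y = -52 and 52) that run its whole length. Spoon well: x -120 to -16. Rear wall: 8 high, inner face x = -131. Tab pocket outside the -y rail: x -18 to 26, y -102 to -60, 58 high.
- end_stop (a point): Middle of the inner face of the dispenser's end stop, a steel wall 8 mm high, at the deck's level: dispenser x = 141, y = 0, z = 60. Axes as the dispenser's. The parking deck lies before it.
- cover: Loose white plate 120 (x) by 100 (y) by 6 mm, about 0.2 kg, flat on the deck, axes along the dispenser's. Origin: centre of its underside; starts at dispenser x about -68, is at x = 81 against the end stop. Ear over the -y rail: x 30 to 54, out to y = -82, 9.5 to 15 above the origin; the raised tab, 3 in front of it, blocks it. Slides with under 4 N.
- rib_face (a point): Centre of the rear (-x) face of the cover's blue rib, the face to push on: cover x = -35, y = 0, 17 mm above its underside; moves with the cover. The rib is 10 thick, 72 long across the cover, and its top is 28 mm above the cover's underside (88 above the table).
- tab_top (a point): Centre of the top face of the orange snap tab, 30 (x) by 31 (y) mm, flat; at dispenser x = 4, y = -79.5, and 77 above the table when fully up. Moves down with the tab. Axes as the dispenser's.
- tab (a joint): How far the snap tab is pressed down, in m: about 0 to 0.002 at the start, 0.012 fully in (top 65 mm above the table). It resists with about 6 N all the way, then meets a hard stop, and stays wherever it is left; the cover's ear passes over it from about 0.008 on.
- cup: Loose clear dessert cup, 64 across, 60 high, bystander. Origin: centre of its underside.
- ramekin: Loose white ramekin, 76 across, 40 high, bystander. Origin: centre of its underside.
- shaker: Loose amber shaker with steel cap, 50 across, 90 high, bystander. Origin: centre of its underside.
Mind the look-alikes: they are no part of the job. There is more than one size of the cover; the job needs the smallest.

How it is judged:
On the way, in this order (a step that is already met when the one before it is completed fails the run):
1. the snap tab is pressed in while the cover still lies on its seat over the well (value of joint tab above 0.0095 m and x of cover in the frame of dispenser below -0.055 m), for 0.1 s.
2. the cover is pushed clear of the well (x of cover in the frame of dispenser above 0.05 m), for 0.1 s.
At the end, for the whole second after the job is handed in: The tab is pressed in (over 9.5 of its 12 mm), the cover lies flat and at rest on the parking deck between the rails, within 13 mm of the end stop (value of joint tab above 0.0095 m and x of cover in the frame of dispenser between 0.068 and 0.085 m and z of cover in the frame of dispenser between 0.056 and 0.064 m and angle between cover's own z axis and vertical below 0.06 rad and linear speed of cover below 0.01 m/s); the robot touches nothing.
It fails at once if the cover is lifted by more than 12 mm (z of cover in the frame of dispenser above 0.072 m).
It fails at once if the cover is tipped by more than 0.2 rad (angle between cover's own z axis and vertical above 0.2 rad).
It fails at once if a bystander is moved by more than 20 mm or tipped (distance of any of cup, ramekin, shaker from where it was at the start of the episode above 0.02 m or angle between any of cup, ramekin, shaker's own z axis and vertical above 0.4 rad).
It also fails if it takes over 38 s, if anything falls off the work surface, if the arm or the gripper's body presses on something with over 40 N, if the wrist force passes 120 N, or if a joint passes its speed limit or range.

### The arm

A 6-joint arm with a two-finger parallel gripper is mounted at the origin on the work surface. World frame = base frame: x ahead of the robot, y to its left, z up, the work surface at z = 0. Lengths are in m, angles in rad, forces in N, time in s.
With the tool pointing down it reaches from about 0.3 to 0.75 m from the base axis. Payload 8.5 kg.
Tool frame: the origin (TCP) lies where the fingers leave the gripper's body, on its centre line; the fingertips stand 73 mm ahead of it and the grasp point (between the pads) lies 54 mm ahead of it (env.nose_length is the distance from the TCP to the fingertips, in m); z points along the fingers, y is the direction in which the jaws open and shut (so a half turn about z gives the same grasp; the last joint's range is limited). The gripper opens to 85 mm and grips with 20 to 120 N. Pads are 22 mm wide; open, the fingers measure 114 mm over their backs; the gripper's body (76 mm by 85 mm) begins 54 mm behind the grasp point. The pads swing forward as they close: fully open they stand 13 mm farther back than shut.
Start: joints at [-1.455, 0.381, 1.297, -0, 1.464, -0.215], TCP at [0.179, -0.52, 0.304] pointing down, gripper open.
Joint ranges: [-3.11, 3.11], [-0.89, 2.33], [0.22, 2.48], [-1.42, 4.56], [0.17, 2.85], [-2.88, 2.88]. Speed limits (rad/s): [2.39, 2.39, 3.14, 3.14, 3.14, 3.14].

### API

Orientations are given as a unit quaternion [w, x, y, z].
In Python, from cell import env, optics, job gives the robot as it stands.
- The arm moves only by the shell command python3 -m pendant 'ROWS' [FORCE]. ROWS is text: rows parted by semicolons, each of 5 numbers parted by spaces: the opening, from 0 (shut) to 1 (fully open), then the shift along the world's x, y, z in cm, then the turn about the world's z in rad. A call has 1 to 10 rows; each row is the pose to reach, as a shift and turn from the pose measured when the call began; what a row does not reach only later rows make up. A row lasts 1/10 s, in which the tool goes at most 50 mm and 8.59 degrees, less where a joint would pass 70% of its speed; a pose out of reach is approached as far as the arm can. A call with a gripper value outside its range is refused whole. The fingers move at their own pace and stop on an object; FORCE is the grip in N (left out, the last holds). Time passes only in rows, so rows that repeat a pose let the fingers close. It gives the time, the measured TCP pose, the force and the opening at its end, in the units of the state.
- env.get_obs(): the state, without advancing time (a new reading comes with each control period).
- optics.get_image(name): name is "side" or "top"; returns the picture (400x640x3 uint8, red, green, blue); there is no depth.
- optics.camera_params(name): a dict with "camera_matrix" (3x3 intrinsics, pixels), "world_to_cam" (4x4, takes a point from world to camera coordinates). Camera axes: x right, y down, z forward; pixel columns grow to the right and rows downward; lengths in m; the calibration is good to about 2 mm. A picture is of the moment at which its call begins. camera_params takes no time and is no camera call.
- job.close_job(): hands the job in, once; it reports no verdict.
The state is a dict: "clock": time; "joint_pos": joint angles; "qvel": joint speeds; "joint_efforts": joint torques, N m; "tool_pos": TCP position; "ee_rot": TCP orientation; "wrist_force": force on the tool from outside, world axes, zero at the start; "ft_torque": the same for the moment, N m; "gripper_width": finger opening in m.
Only numpy, scipy, OpenCV 4.12 (cv2) and the standard library are available. Lean on these libraries where they do the work, as an engineer would, in place of code of your own. Each camera call takes 0.05 s, during which the arm holds its last target.

## Working session

There is one attempt and no reset: what is moved stays moved. The work goes in short steps, Python scripts to look and compute and a shell command to move; the robot and the scene stay as the last step left them, time stands still between calls to the robot, and variables do not carry over. Pictures are saved under pics/ and viewed, and the job is handed in when it is done.

```bash
ls; mkdir -p pics
python3 - <<'E'
from cell import env, optics, job
import cv2,numpy as np
np.set_printoptions(precision=4,suppress=True)
o=env.get_obs();print(o)
for n in("side","top"):
    im=optics.get_image(n);cv2.imwrite(f"pics/{n}0.png",im[:,:,::-1]);p=optics.camera_params(n);print(n,p)
E
```

```text
pics
{'clock': 0.0, 'joint_pos': array([-1.4553,  0.3812,  1.2983,  0.    ,  1.4636, -0.2153]), 'qvel': array([-0.0005,  0.0003,  0.0001, -0.0002,  0.0002,  0.0014]), 'joint_efforts': array([  0.001 , -44.8456, -23.1273,  -0.0001,   0.0049,   0.    ]), 'tool_pos': array([ 0.1786, -0.52  ,  0.3033]), 'ee_rot': array([-0.0007,  0.9864,  0.1646,  0.    ]), 'wrist_force': array([-0.3872, -0.6386,  0.8405]), 'ft_torque': array([0.0193, 0.0088, 0.0351]), 'gripper_width': 0.0851759626107459}
side {'camera_matrix': array([[465.3845,   0.    , 319.243 ],
       [  0.    , 465.3845, 203.1701],
       [  0.    ,   0.    ,   1.    ]]), 'world_to_cam': array([[-0.9945, -0.1047,  0.0029,  0.5787],
       [-0.0618,  0.5645, -0.8231,  0.0968],
       [ 0.0845, -0.8188, -0.5679,  1.0769],
       [ 0.    ,  0.    ,  0.    ,  1.    ]])}
top {'camera_matrix': array([[379.2373,   0.    , 311.9496],
       [  0.    , 379.2373, 195.395 ],
       [  0.    ,   0.    ,   1.    ]]), 'world_to_cam': array([[ 0.0181, -0.9996,  0.0198, -0.0269],
       [-0.9945, -0.0201, -0.1025,  0.585 ],
       [ 0.1029, -0.0178, -0.9945,  0.6991],
       [ 0.    ,  0.    ,  0.    ,  1.    ]])}
```

View pics/side0.png

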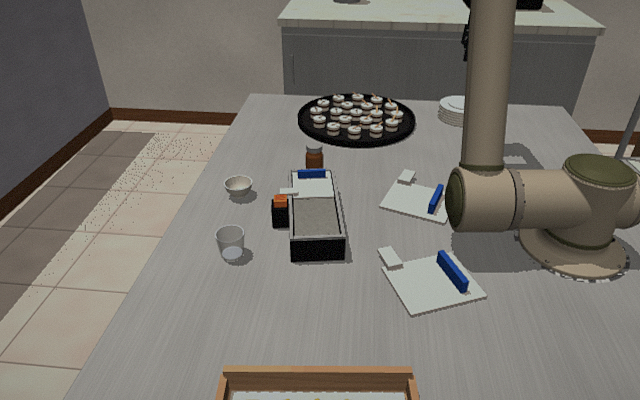

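View pics/top0.png

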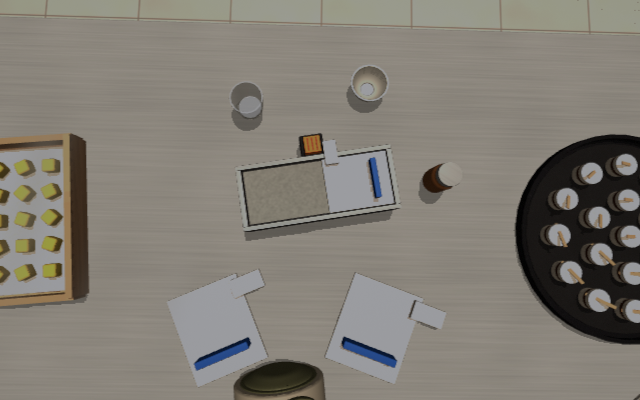

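Run:
```python
import cv2
a=cv2.imread("pics/top0.png")[125:240,230:410];cv2.imwrite("pics/t0c.png",cv2.resize(a,None,fx=4.4,fy=4.4,interpolation=cv2.INTER_CUBIC))
a=cv2.imread("pics/side0.png")[155:270,260:360];cv2.imwrite("pics/s0c.png",cv2.resize(a,None,fx=5,fy=5,interpolation=cv2.INTER_CUBIC))
```

```text
(no output)
```

View pics/t0c.png

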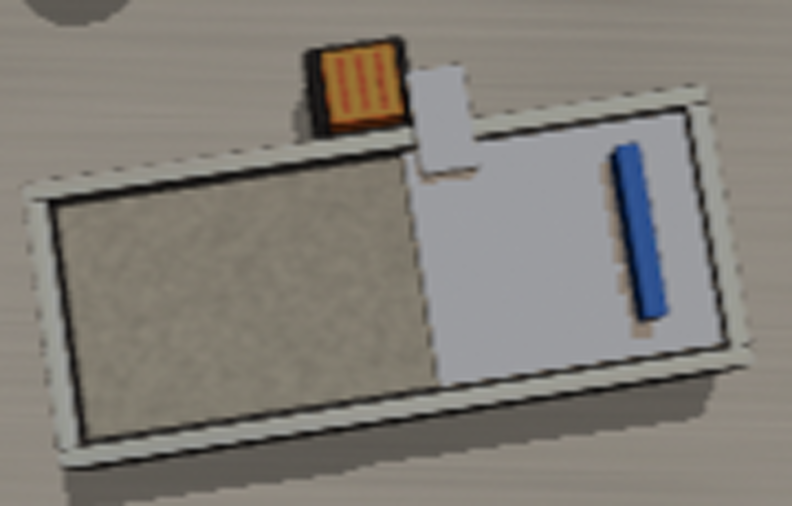

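View pics/s0c.png

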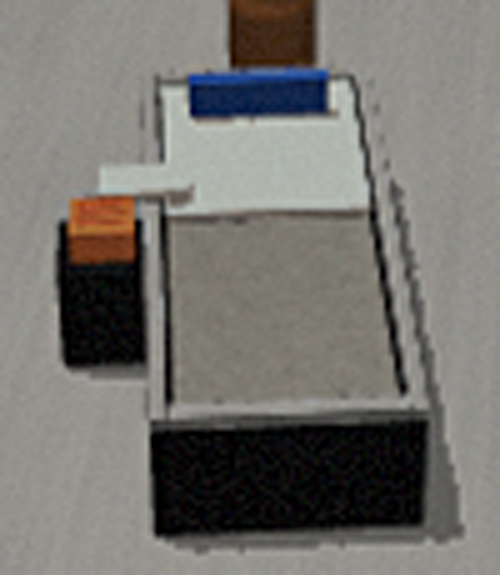

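```bash
cat > h.py <<'E'
import numpy as np
from cell import optics
from scipy.optimize import least_squares
def proj(n,X):
    p=optics.camera_params(n);c=p["world_to_cam"]@np.r_[X,1];q=p["camera_matrix"]@c[:3];return q[:2]/q[2]
def T(q,X):
    c,s=np.cos(q[2]),np.sin(q[2]);return np.array([q[0]+c*X[0]-s*X[1],q[1]+s*X[0]+c*X[1],X[2]])
def ct(p):return np.array([230+(p[0]+.5)/4.4-.5,125+(p[1]+.5)/4.4-.5])
def cs(p):return np.array([260+(p[0]+.5)/5-.5,155+(p[1]+.5)/5-.5])
def tri(a,b):
    f=lambda X:np.r_[proj("top",X)-a,proj("side",X)-b]
    r=least_squares(f,[.4,0,.07]);return r.x,r.fun
E
python3 - <<'E'
from h import *
np.set_printoptions(precision=4,suppress=True)
O=[("top",ct(p),X) for p,X in [((706,88),(-.14,-.06,.068)),((748,366),(-.14,.06,.068)),((25,190),(.15,-.06,.068)),((62,466),(.15,.06,.068)),((687,108),(-.131,-.052,.068)),((52,200),(.141,-.052,.068)),((83,440),(.141,.052,.068))]]
S=[("side",cs(p),X) for p,X in [((150,418),(.15,-.06,.068)),((428,412),(.15,.06,.068)),((157,536),(.15,-.06,0)),((425,522),(.15,.06,0)),((405,393),(.141,.052,.068))]]
for L in(O,S,O+S):
    r=least_squares(lambda q:np.concatenate([proj(n,T(q,X))-u for n,u,X in L]),[.4,0,1.6]);print(r.x,r.fun.reshape(-1,2))
q=r.x
print("tab pred",T(q,(.004,-.0795,.077)))
x,f=tri(ct((366,86)),cs((102,216)));print("tab tri",x,f)
print("rib top rear edge pred",T(q,(-.103,0,.088)))
x,f=tri(ct((638,232)),cs((259,73)));print("rib top ctr tri",x,f)
def inv(X):
    c,s=np.cos(q[2]),np.sin(q[2]);d=X[:2]-q[:2];return c*d[0]+s*d[1],-s*d[0]+c*d[1]
print(inv(x))
for n in("top","side"):
  for X in [(-.011,-.095,.077),(.019,-.095,.077),(.019,-.064,.077),(-.011,-.064,.077),(-.103,-.036,.088),(-.103,.036,.088)]:
    u=proj(n,T(q,X));print(n,X,(u-[230,125])*4.4 if n=="top" else (u-[260,155])*5)
E
```

```text
[ 0.5979 -0.0307  1.7356] [[ 0.3638 -0.4615]
 [ 1.7638  0.1751]
 [-0.412  -1.665 ]
 [-0.4106  0.7415]
 [ 0.6342 -0.1439]
 [-1.0967 -0.3588]
 [-0.783   1.5079]]
[ 0.599  -0.0303  1.7416] [[-0.3242 -0.1971]
 [ 0.3442 -1.2014]
 [-0.6847  0.2847]
 [-0.1273  0.8065]
 [ 0.7742  0.1306]]
[ 0.598  -0.0307  1.7354] [[ 0.3431 -0.4763]
 [ 1.7306  0.1616]
 [-0.4363 -1.7092]
 [-0.4479  0.6977]
 [ 0.6126 -0.1595]
 [-1.1217 -0.4021]
 [-0.8192  1.465 ]
 [-0.2768 -0.39  ]
 [ 0.3987 -1.1763]
 [-0.6396  0.0865]
 [-0.0749  0.8323]
 [ 0.8513  0.1402]]
tab pred [ 0.6758 -0.0137  0.077 ]
tab tri [ 0.6764 -0.0147  0.072 ] [-0.0055 -0.3232  0.4084  0.0975]
rib top rear edge pred [ 0.6149 -0.1323  0.088 ]
rib top ctr tri [ 0.6143 -0.1256  0.0899] [-0.0037 -0.2983  0.4196  0.0699]
(np.float64(-0.09625813204949452), np.float64(-0.0005750402376338195))
top (-0.011, -0.095, 0.077) [392.2616  40.3562]
top (0.019, -0.095, 0.077) [320.8902  50.2957]
top (0.019, -0.064, 0.077) [331.6533 122.9194]
top (-0.011, -0.064, 0.077) [403.3241 112.8275]
top (-0.103, -0.036, 0.088) [637.5929 142.2829]
top (-0.103, 0.036, 0.088) [666.5428 316.081 ]
side (-0.011, -0.095, 0.077) [ 70.3793 190.5369]
side (0.019, -0.095, 0.077) [ 69.097  225.7607]
side (0.019, -0.064, 0.077) [135.4823 223.6935]
side (-0.011, -0.064, 0.077) [135.2949 188.5652]
side (-0.103, -0.036, 0.088) [189.0364  69.7879]
side (-0.103, 0.036, 0.088) [330.0076  65.8664]
```

```bash
python3 -m pendant '0 49.7 50.8 -4 1.405;0 49.7 50.8 -4 1.405;0 49.7 50.8 -4 1.405;0 49.7 50.8 -4 1.405;0 49.7 50.8 -4 1.405;0 49.7 50.8 -4 1.405;0 49.7 50.8 -4 1.405;0 49.7 50.8 -4 1.405;0 49.7 50.8 -4 1.405;0 49.7 50.8 -4 1.405'; python3 -c "
from cell import env;print(env.nose_length)"
```

```text
clock: 1.1
tool_pos: [0.5288, -0.1614, 0.2751]
ee_rot: [-0.001, 0.645, 0.765, -0.0]
wrist_force: [0.3, -0.2, -0.2]
gripper_width: 0.0001
0.0726
```

```bash
python3 -m pendant '0 14.7 14.9 -4 0;0 14.7 14.9 -8 0;0 14.7 14.9 -10 0;0 14.7 14.9 -10 0;0 14.7 14.9 -10 0;0 14.7 14.9 -10 0;0 14.7 14.9 -10 0;0 14.7 14.9 -10 0'
python3 - <<'E'
from cell import optics
import cv2
a=optics.get_image("top")[...,::-1];b=optics.get_image("side")[...,::-1]
a=cv2.resize(a[100:220,240:400],None,fx=3,fy=3,interpolation=2);b=cv2.resize(b[100:260,220:360],None,fx=2.25,fy=2.25,interpolation=2)
cv2.imwrite("pics/p1.png",cv2.hconcat([a,b]))
E
```

```text
clock: 1.9
tool_pos: [0.6755, -0.0133, 0.176]
ee_rot: [-0.0, 0.645, 0.764, -0.0]
wrist_force: [-0.7, -1.1, 0.2]
gripper_width: 0.0002
```

View pics/p1.png

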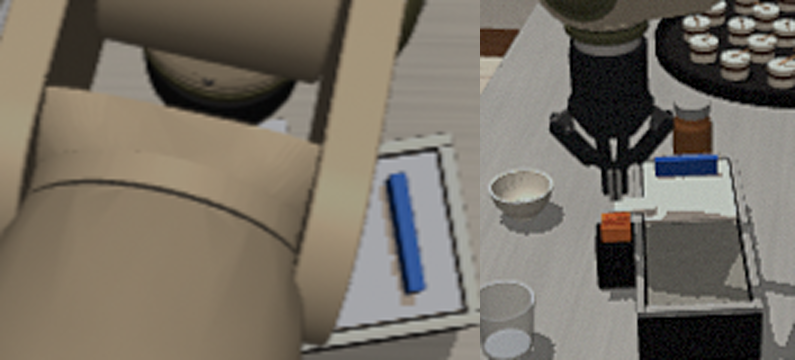

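```bash
python3 -m pendant '0 0 0.15 -1.5 0;0 0 0.15 -2 0;0 0 0.15 -2.4 0;0 0 0.15 -2.8 0;0 0 0.15 -3.1 0;0 0 0.15 -3.1 0;0 0 0.15 -3.1 0'
```

```text
clock: 2.7
tool_pos: [0.6756, -0.0122, 0.1456]
ee_rot: [0.0, 0.645, 0.764, -0.0]
wrist_force: [-0.9, -1.5, 1.3]
gripper_width: -0.0003
```

```bash
python3 -m pendant '0 0 0 -0.2 0;0 0 0 -0.4 0;0 0 0 -0.4 0'; python3 -m pendant '0 0 0 -0.2 0;0 0 0 -0.4 0;0 0 0 -0.4 0'
```

```text
clock: 3.0
tool_pos: [0.6756, -0.0122, 0.1419]
ee_rot: [0.0, 0.645, 0.764, -0.0]
wrist_force: [-0.8, -0.6, 3.5]
gripper_width: -0.0001
clock: 3.3
tool_pos: [0.6756, -0.0121, 0.1382]
ee_rot: [0.001, 0.645, 0.764, -0.0]
wrist_force: [-1.3, -2.0, 3.9]
gripper_width: 0.0003
```

```bash
python3 -m pendant '0 0 0 -0.1 0;0 0 0 -0.2 0;0 0 0 -0.2 0'; python3 -m pendant '0 0 0 -0.1 0;0 0 0 -0.2 0;0 0 0 -0.2 0'
```

```text
clock: 3.6
tool_pos: [0.6756, -0.0121, 0.1376]
ee_rot: [0.001, 0.645, 0.764, 0.0]
wrist_force: [-4.7, 0.2, 12.0]
gripper_width: -0.0001
clock: 3.9
tool_pos: [0.6756, -0.0121, 0.1376]
ee_rot: [0.002, 0.645, 0.764, 0.0]
wrist_force: [-7.3, -0.9, 14.8]
gripper_width: 0.0003
```

```bash
python3 -m pendant '0 0 0 2 0;0 0 0 5 0;0 -5.8 -13.7 6 0;0 -5.8 -13.7 6 0;0 -5.8 -13.7 6 0;0 -5.8 -13.7 6 0;0 -5.8 -13.7 6 0;0 -5.8 -13.7 6 0'
python3 - <<'E'
from cell import optics
import cv2
a=optics.get_image("top")[...,::-1];b=optics.get_image("side")[...,::-1]
a=cv2.resize(a[100:220,240:400],None,fx=2.5,fy=2.5,interpolation=2);b=cv2.resize(b[140:240,260:360],None,fx=4,fy=4,interpolation=2)[:300]
cv2.imwrite("pics/p2.png",cv2.hconcat([a,b]))
E
```

```text
clock: 4.7
tool_pos: [0.6178, -0.1482, 0.1973]
ee_rot: [0.001, 0.645, 0.765, 0.0]
wrist_force: [-0.4, 1.0, -0.9]
gripper_width: -0.0
```

View pics/p2.png

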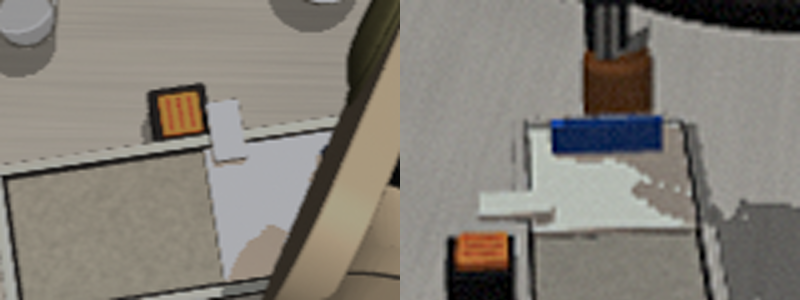

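```bash
python3 -m pendant '0 0 -0.1 -2 0;0 0 -0.1 -4 0;0 0 -0.1 -4.7 0;0 0 -0.1 -5.1 0;0 0 -0.1 -5.1 0;0 0 -0.1 -5.1 0'
python3 - <<'E'
from cell import optics
import cv2
b=optics.get_image("side")[...,::-1]
cv2.imwrite("pics/p3.png",cv2.resize(b[130:240,250:370],None,fx=5,fy=5,interpolation=2))
E
```

```text
clock: 5.4
tool_pos: [0.6183, -0.1487, 0.1471]
ee_rot: [0.002, 0.644, 0.765, 0.001]
wrist_force: [-0.5, -0.7, 0.0]
gripper_width: 0.0001
```

View pics/p3.png

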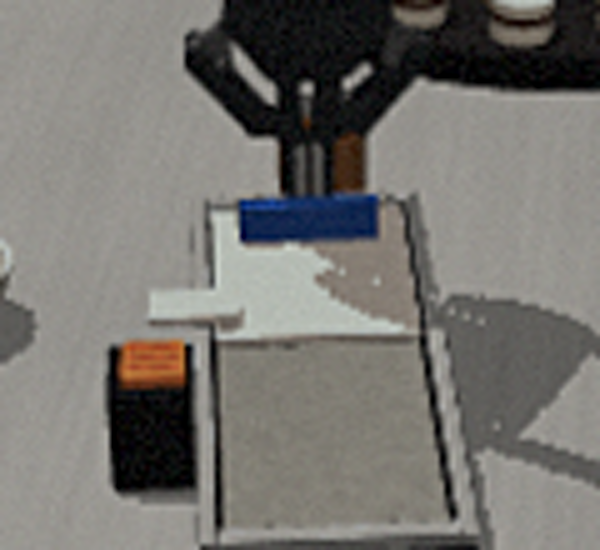

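```bash
python3 -m pendant '0 -0.08 0.5 -0.2 0;0 -0.16 1 -0.2 0;0 -0.33 2 -0.2 0;0 -0.5 3 -0.2 0;0 -0.66 4 -0.2 0;0 -0.83 5 -0.2 0;0 -1 6 -0.2 0;0 -1.16 7 -0.2 0;0 -1.33 8 -0.2 0;0 -1.33 8 -0.2 0'
python3 - <<'E'
from cell import optics
import cv2
b=optics.get_image("side")[...,::-1]
cv2.imwrite("pics/p4.png",cv2.resize(b[130:280,230:370],None,fx=4,fy=4,interpolation=2))
E
```

```text
clock: 6.45
tool_pos: [0.6046, -0.0672, 0.145]
ee_rot: [0.001, 0.644, 0.765, 0.001]
wrist_force: [0.6, 1.0, 0.2]
gripper_width: -0.0001
```

View pics/p4.png

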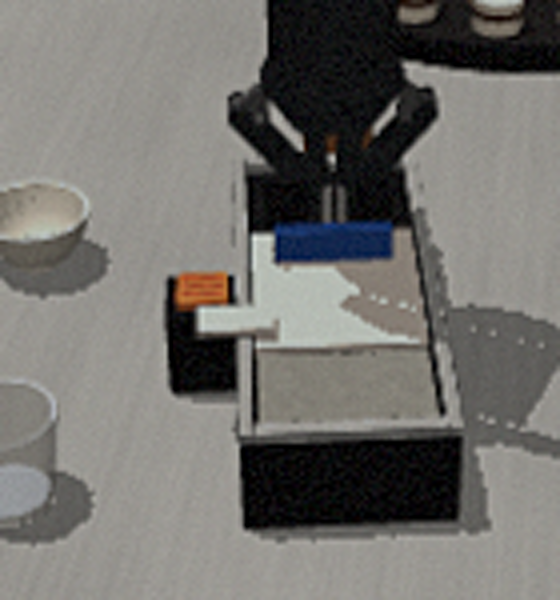

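```bash
python3 -m pendant '0 -0.16 1 0 0;0 -0.33 2 0 0;0 -0.5 3 0 0;0 -0.66 4 0 0;0 -0.83 5 0 0;0 -0.95 5.8 0 0;0 -1.05 6.3 0 0;0 -1.1 6.6 0 0;0 -1.1 6.6 0 0'; python3 -m pendant '0 -0.03 0.2 0 0;0 -0.06 0.4 0 0;0 -0.06 0.4 0 0'
```

```text
clock: 7.4
tool_pos: [0.5937, -0.0015, 0.145]
ee_rot: [0.001, 0.644, 0.765, 0.001]
wrist_force: [0.2, -0.1, 0.7]
gripper_width: -0.0003
clock: 7.7
tool_pos: [0.5931, 0.0025, 0.145]
ee_rot: [0.001, 0.644, 0.765, 0.001]
wrist_force: [0.7, 0.1, 0.2]
gripper_width: 0.0002
```

```bash
for i in 1 2; do python3 -m pendant '0 -0.02 0.1 0 0;0 -0.03 0.2 0 0;0 -0.03 0.2 0 0'; done
python3 - <<'E'
from cell import optics
import cv2
b=optics.get_image("side")[...,::-1]
cv2.imwrite("pics/p5.png",cv2.resize(b[130:280,230:370],None,fx=4,fy=4,interpolation=2))
E
```

```text
clock: 8.0
tool_pos: [0.5929, 0.0039, 0.1451]
ee_rot: [0.002, 0.644, 0.765, 0.0]
wrist_force: [0.8, -4.2, -1.0]
gripper_width: -0.0002
clock: 8.3
tool_pos: [0.5929, 0.0042, 0.1454]
ee_rot: [0.003, 0.644, 0.765, -0.001]
wrist_force: [-0.5, -11.2, 0.6]
gripper_width: -0.0001
```

View pics/p5.png

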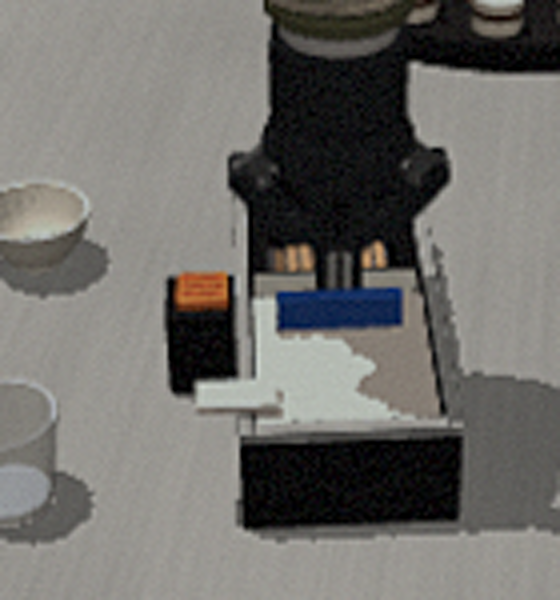

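The force rose to 11 N and the motion stalled, so the cover is against the stop. I'll back off along the rail, then up and away.

```bash
python3 -m pendant '0 0.15 -0.8 0 0;0 0.25 -1.5 0 0;0 0.25 -1.5 3 0;0 0.25 -1.5 8 0;0 0.25 -1.5 13 0;0 -2 -8 16 0;0 -4 -13 16 0;0 -6 -18 16 0;0 -6 -18 16 0;0 -6 -18 16 0'
python3 - <<'E'
from cell import optics
import cv2
a=optics.get_image("top")[...,::-1];b=optics.get_image("side")[...,::-1]
cv2.imwrite("pics/t6.png",a)
a=cv2.resize(a[60:240,230:470],None,fx=1.8,fy=1.8,interpolation=2);b=cv2.resize(b[135:270,210:350],None,fx=2.4,fy=2.4,interpolation=2)[:324]
cv2.imwrite("pics/p6.png",cv2.hconcat([a,b]))
E
```

```text
clock: 9.35
tool_pos: [0.5317, -0.1792, 0.3055]
ee_rot: [0.004, 0.646, 0.764, -0.001]
wrist_force: [1.4, 0.9, -0.2]
gripper_width: 0.0001
```

View pics/p6.png

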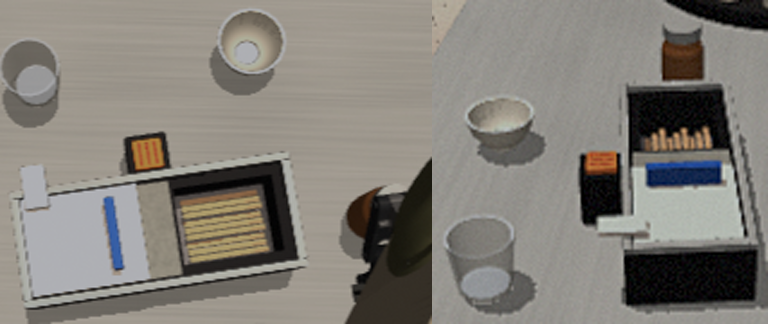

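```bash
python3 -c "
from cell import job;print(job.close_job())"
```

```text
the job is handed in; nothing more can be done
None
```

The dispenser is open and the job is handed in at about 9.4 s of the 38 s allowed. The hand-in gives no verdict, so the result below rests on my own checks.

- **Tab:** I pressed it with the shut fingertips until they met the hard stop. The tips stopped 65 mm above the table, which is the fully pressed height. The force there was 15 N. While the tab was still moving, the wrist read 3.5–4 N, less than the stated 6 N.
- **Cover:** I pushed it by the blue rib along the rails until the motion stalled. The force rose to about 11 N at a computed cover position of 81 mm, which matches the stated stop position. I then backed off and lifted the arm clear.
- **Final pictures:** They show the cover flat against the end stop between the rails, the spoon well uncovered and the tab down. The cup, ramekin and shaker look where they were; I judged that by eye.
- **Measurement:** In the first measurement, the dispenser's corner pixels missed the fit by up to 1.8 pixels. The triangulated tab height was 72 mm, against the stated 75–77 mm. Neither affected the work.

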